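# Shut down the hall switch unit and snap its cover on

### The job

Switch everything off at the hall switch unit: fold its four standing paddles down towards the latch end in a single finger drag along the bank, without lifting the finger away before the last one is down. Then take the cover out of the letter rack, gently lay it flat on the shelf with its ribbed outer face up and let go, pick it up again by its long sides, hook its front lip into the unit's slot with the tail still raised, and pivot it down until the latch snaps over the tail and it lies flat. Leave the bowl, key dish, jar and flashlight where they are.

Things in the scene. Friction and masses are not known exactly. Their poses are not given: they have to be found in the camera images.
- switch_unit: White switch unit fixed to the shelf, 194 mm long (y), 52 wide (x). Origin: centre of its underside, z up; +y to its slot end, -y to its latch end. Deck 32 mm high, bare but for four paddles hinged across it at y = +36, +9, -18, -45, height 34. Slot block from y = +76, rear seat from y = -80, both 46 high. A fitted cover's underside is 46 and top 56 high; a paddle left standing blocks it.
- bank_start (a point): Point over the bare deck between slot block and first paddle, at paddle-tip height (unit frame 0, +57, 54 mm): free room 37 mm long (y = +39 to +76) to lower a fingertip. From here drag towards the latch end with the finger's end face 42 to 44 mm above the shelf; there is room for its leading face to run to y = -78.
- paddle0 (a joint): Paddle nearest the slot end: grey plate 28 mm wide, 20 tall, 5 thick on a stiff hinge that stays where left. 0 = standing (on; starts within 0.12; tip 54 mm above the shelf), 1.35 rad = folded down towards the latch end (off, top about 42 mm above the shelf). It takes 1.5 to 4 N. It cannot fold the other way.
- paddle1 (a joint): Second paddle, as paddle0.
- paddle2 (a joint): Third paddle, as paddle0.
- paddle3 (a joint): Fourth paddle, nearest the latch end, as paddle0; folded, its tip reaches y = -66 mm of the unit.
- slot_mouth (a point): On the slot's floor below the front edge of its roof, mid width (unit frame 0, +86, 46 mm). Floor: y = +76 to +94, height 46. Roof from y = +86, underside 53, top 57 high, its mouth flared upwards out to y = +81. Back wall at y = +94, so 8 mm deep; 42 mm wide inside. The slot opens towards -y, over the bank.
- rear_seat (a point): On the rear seat, mid width (unit frame 0, -81, 46 mm): the point cover_tail lies here when the cover is fitted. Two stops beside the latch stand at y = -88, 54 mm high.
- latch (a joint): Spring latch at the -y end: steel tongue 30 mm wide; its nose (underside 56 mm above the shelf) reaches 4 mm over the fitted cover's tail, and a steep lead-in above it slopes back to 68 mm high at y = -91. 0 = home; pushed back up to 8 mm (value in m, towards -y) as the tail is pressed down past it with 4 to 12 N, then it springs back.
- cover: White flat panel 165 mm long (y), 58 wide (z), 10 thick (x), about 130 g, with a front lip at +y: a tongue 36 wide, 3 thick, 13 long, flush with the inner face. Origin: middle of the long edge it first stands on. +x: normal of the outer face (thumb ribs near the tail); up when lying ready to fit. +y: towards the lip. The tail end (-y) is rounded, radius 5.
- cover_mid (a point): Middle of the panel and about its centre of mass (cover frame 0, 0, 29 mm); axes as the cover's.
- cover_lip (a point): Tip of the lip, inner-face side, mid width (cover frame -5, +95.5, 29 mm). Fitted, it lies 5 to 8 mm beyond slot_mouth, on the slot's floor.
- cover_tail (a point): Inner-face side of the tail, mid width, 5 mm short of the very end (cover frame -5, -77.5, 29 mm).
- rack: Bamboo letter rack fixed to the shelf, base 190 (y) x 100 (x) x 8 mm; origin: centre of its underside. The cover stands upright in its near slot (13 wide, centre x = -25 mm) on the base, between plates 34 mm high; its top edge is 66 high, outer face to the rack's -x (the robot's side), lip to -y. Letters at x = +18 to +30 rise to 58 mm. The shelf on the robot's side of the rack is free.
- bowl: Bystander: teal silicone bowl, 130 mm across, 50 high; origin under its centre.
- key_dish: Bystander: cream ceramic key dish, 96 mm across, 22 high, between unit and rack; origin under its centre.
- jar: Bystander: glass jar with steel lid, 64 mm across, 85 high; origin under its centre.
- flashlight: Bystander: grey plastic flashlight with a toggle switch, 146 mm long, lying, 42 high; origin under its middle.

How it is judged:
On the way, in this order (a step that is already met when the one before it is completed fails the run):
1. all four paddles are folded down (each past 1.0 rad) (value of joint each of paddle0, paddle1, paddle2, paddle3 above 1 rad), for 0.2 s.
2. the cover lies flat on the shelf, outer face up, let go (angle between cover's own x axis and vertical below 0.08 rad and height (world z) of cover_mid below 0.012 m and contact force between the fingers and cover below 0.3 N and linear speed of cover below 0.02 m/s), for 0.2 s.
3. the lip is in the slot (tip 2.5 mm or more inside the mouth) while the tail is still 12 mm or more above its seat (y of cover_lip in the frame of switch_unit above 0.0885 m and x of cover_lip in the frame of switch_unit between -0.006 and 0.006 m and z of cover_lip in the frame of switch_unit between 0.043 and 0.0515 m and z of cover_tail in the frame of switch_unit above 0.058 m and angle between cover's own x axis and vertical below 0.7 rad), for 0.1 s.
At the end, for the whole second after the job is handed in: All paddles folded past 1.0 rad; cover outer face up, level within 2 and in line within 3.4 degrees, lip tip 2.5 mm or more inside the slot and within 6 mm of its middle, tail within 2.5 mm of its seat, latch within 2 mm of home, at rest; bystanders within 25 mm of their places (all of step 1 and y of cover_lip in the frame of switch_unit above 0.0885 m and x of cover_lip in the frame of switch_unit between -0.006 and 0.006 m and z of cover_lip in the frame of switch_unit between 0.043 and 0.0515 m and z of cover_tail in the frame of switch_unit between 0.043 and 0.0485 m and value of joint latch below 0.002 m and angle between cover's own x axis and vertical below 0.035 rad and angle between the y axis of cover and the y axis of switch_unit, either way round below 0.06 rad and linear speed of cover below 0.02 m/s); the robot touches nothing.
It fails at once if the finger is lifted away from the bank (TCP more than 95 mm above the shelf) while some paddles are down and others still stand (value of joint any of paddle0, paddle1, paddle2, paddle3 above 0.9 rad and value of joint any of paddle0, paddle1, paddle2, paddle3 below 0.5 rad and z of the grasp point in the frame of switch_unit above 0.095 m).
It fails at once if the cover is dropped or flung (moves faster than 1.2 m/s) (linear speed of cover above 1.2 m/s).
It fails at once if the bowl, key dish, jar or flashlight is moved by more than 25 mm (distance of any of bowl, key_dish, jar, flashlight from where it was at the start of the episode above 0.025 m).
It also fails if it takes over 67 s, if anything falls off the work surface, if the arm or the gripper's body presses on something with over 40 N, if the wrist force passes 120 N, or if a joint passes its speed limit or range.

### The arm

A 6-joint arm with a two-finger parallel gripper is mounted at the origin on the work surface. World frame = base frame: x ahead of the robot, y to its left, z up, the work surface at z = 0. Lengths are in m, angles in rad, forces in N, time in s.
With the tool pointing down it reaches from about 0.325 to 0.925 m from the base axis. Payload 3.1 kg.
Tool frame: the origin (TCP) lies between the finger pads, 19 mm behind the fingertips; this is the grasp point; z points along the fingers, y is the line along which they close (so a half turn about z gives the same grasp; the last joint's range is limited). The gripper opens to 85 mm and grips with 20 to 120 N. Pads are 22 mm wide; open, the fingers measure 114 mm over their backs; the gripper's body (76 mm by 85 mm) begins 54 mm behind the grasp point. The pads swing forward as they close: fully open they stand 13 mm farther back than shut.
Start: joints at [1.16, 0.217, 1.613, -0, 1.311, -0.112], TCP at [0.184, 0.597, 0.25] pointing down, gripper open.
Joint ranges: [-2.75, 2.75], [-0.78, 2.1], [0.31, 2.55], [-1.13, 4.27], [0.13, 2.63], [-2.58, 2.58]. Speed limits (rad/s): [2.79, 2.79, 3.14, 3.14, 3.14, 3.14].

### API

Orientations are given as a unit quaternion [w, x, y, z].
In Python, from rig import r gives the robot as it stands.
- The arm moves only by the tool jog_arm, called after "Emit:" by a JSON object that holds its "method" and its "body", one argument or row to a line. Schema: {"type":"object","properties":{"steps":{"type":"array","items":{"type":"array","items":{"type":"array","items":{"type":"number"},"minItems":6,"maxItems":6},"minItems":1,"maxItems":10},"minItems":1,"maxItems":1},"jaw":{"type":"number"},"grip_force":{"type":"number"},"only":{"type":"string"},"quiet":{"type":"boolean"},"lines":{"type":"string"}},"required":["steps"],"additionalProperties":false}. steps is a list that holds a single list of rows (three levels of brackets), with 1 to 10 rows, each of 6 numbers: dx, dy, dz in m, then a rotation vector rx, ry, rz in rad; each row shifts and turns the commanded pose from where the row before left it, along the tool's axes as they then stand; what a row does not reach is not made up. A row lasts 1/10 s, in which the tool goes at most 0.05 m and 0.15 rad, less where a joint would pass 70% of its speed; a pose out of reach is approached as far as the arm can. jaw is the finger opening in m, set as the call begins (left out keeps the last). The fingers move at their own pace and stop on an object; grip_force is the grip in N (left out, the last holds). Time passes only in rows, so rows that do not move let the fingers close. The tool returns the time, the measured TCP pose, the force, the opening and the grip force at its end. only (a regular expression) keeps the lines of the reply that match it, lines (a string "A,B") keeps lines A to B, and quiet returns only ok. Input that does not fit is refused with a message, and nothing moves.
- r.observe(): the state, without advancing time (a new reading comes with each control period).
- r.read_camera(name): name is "scene" or "top" or "wrist"; returns a dict with "color" (480x640x3 uint8, blue, green, red), "fx", "fy", "cx", "cy" (pixels), "eye" and "rotation" of the camera in the world. Camera axes: x right, y down, z forward; pixel columns grow to the right and rows downward; lengths in m; the calibration is good to about 2 mm. The wrist camera is an equidistant fisheye: a pixel r from the principal point sees the ray r / f radians off the axis. A picture is of the moment at which its call begins. There is no depth.
- r.close_job(): hands the job in; it is judged then, once.
The state is a dict: "time_s": time; "joint_pos": joint angles; "qd": joint speeds; "tau": joint torques, N m; "position": TCP position; "tcp_rot": TCP orientation; "contact_force": force on the tool from outside, world axes, zero at the start; "moment": the same for the moment, N m; "finger_gap": finger opening in m; "gripper_force": force on a finger pad.
Only numpy, scipy, OpenCV 4.12 (cv2) and the standard library are available. Lean on these libraries where they do the work, as an engineer would, in place of code of your own. Each camera call takes 0.05 s, during which the arm holds its last target. There are 200 camera calls.

## Working session

There is one attempt and no reset: what is moved stays moved. The work goes in short steps, Python scripts to look and compute and a tool call to move; the robot and the scene stay as the last step left them, time stands still between calls to the robot, and variables do not carry over. Pictures are saved under pics/ and viewed, at most 10 in all, crops included, and the job is handed in when it is done.

```bash
ls; mkdir -p pics
```

Run:
```python
from rig import r
import cv2
for n in("scene","top"):
    c=r.read_camera(n); cv2.imwrite(f"pics/{n}0.png",c["color"]); print(n,c["fx"],c["fy"],c["cx"],c["cy"],c["eye"],c["rotation"])
print(r.observe())
```

```text
pics
rig.py
scene 546.7445010235162 546.7445010235162 318.5683739208237 244.32493125000897 [1.32031953 0.3579214  0.58439541] [-0.2341036   0.46137124  0.76154671 -0.39035712]
top 510.92250699534947 510.92250699534947 321.0356709746001 247.50410536692442 [ 0.5873283  -0.00714272  1.15584452] [-0.02844356  0.71302915 -0.70047023  0.01103875]
{'time_s': 0.1, 'joint_pos': array([ 1.15975272e+00,  2.17676416e-01,  1.61479814e+00,  4.13192387e-06,
        1.31130391e+00, -1.12195796e-01]), 'qd': array([-8.17947110e-04, -8.85184249e-04, -3.54217013e-03, -8.08064682e-04,
        2.14939557e-05,  7.87827898e-04]), 'tau': array([-9.19255435e-04, -3.98065853e+01, -3.04971170e+01, -1.91010367e-04,
        4.07874191e-03, -3.17290949e-05]), 'position': array([0.18370447, 0.5966566 , 0.24878746]), 'tcp_rot': array([-2.84603836e-04,  1.48868918e-01,  9.88856335e-01, -1.05520196e-03]), 'contact_force': array([-0.09340685,  0.00499633,  0.30510132]), 'moment': array([ 0.01285919, -0.03175553,  0.00118751]), 'gripper_force': 0.0, 'finger_gap': 0.08497314006864952}
```

View pics/top0.png

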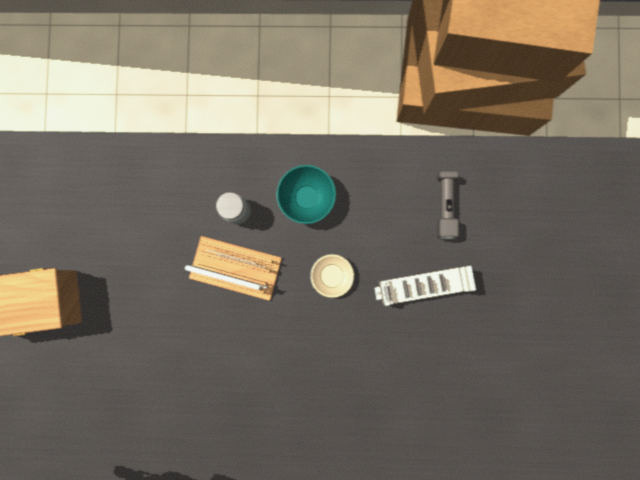

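View pics/scene0.png

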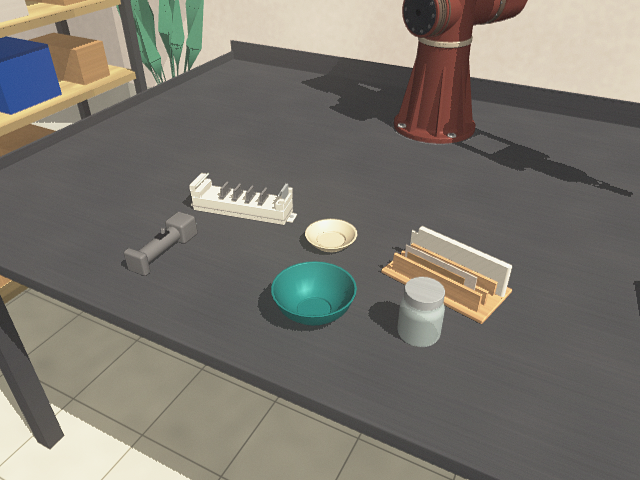

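The top view shows the unit from about (377,293), the latch end, to (474,275), the slot end. The rack is near (235,268), with the white cover running from (186,268) to the lip at about (268,289). Next I'll zoom in on both.

Create h.py:
```python
import numpy as np,cv2
from scipy.spatial.transform import Rotation as R
def rot(q): q=np.asarray(q); return R.from_quat(q[[1,2,3,0]])
def pix2(c,u,v,z):
    d=rot(c["rotation"]).apply([(u-c["cx"])/c["fx"],(v-c["cy"])/c["fy"],1]); e=c["eye"]
    return e+d*(z-e[2])/d[2]
def proj(c,P):
    p=rot(c["rotation"]).inv().apply(np.atleast_2d(P)-c["eye"]); return np.c_[p[:,0]/p[:,2]*c["fx"]+c["cx"],p[:,1]/p[:,2]*c["fy"]+c["cy"]]
```

Run:
```python
import cv2,numpy as np
a=cv2.imread("pics/top0.png"); 
f=lambda x,y,w,h:cv2.resize(a[y:y+h,x:x+w],None,fx=7,fy=7,interpolation=cv2.INTER_CUBIC)
cv2.imwrite("pics/c1.png",np.vstack([f(370,260,112,42),f(180,230,112,42+1)]))
```

```text
(no output)
```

View pics/c1.png

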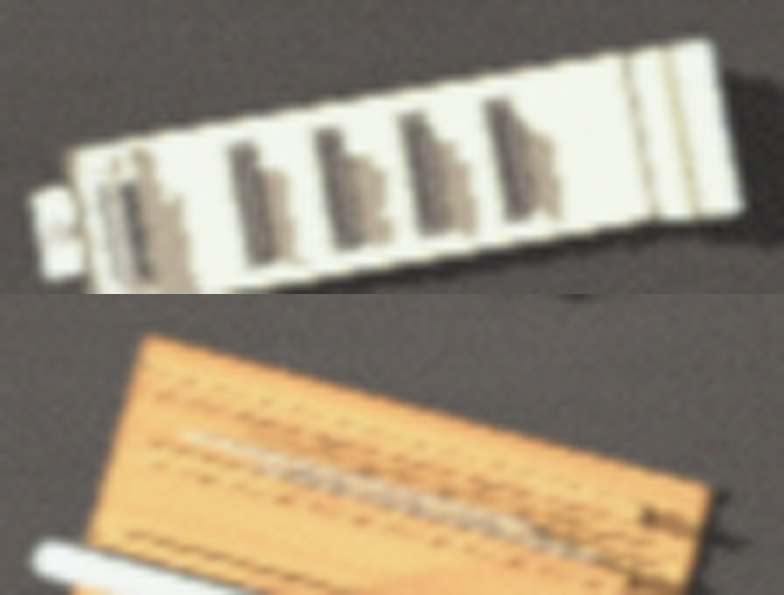

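The crop puts the slot-end corners at about (471.4,265.7) and (476.1,290.3), the latch-end far corner at (380.7,281.1), and the top of paddle0 from (439.6,274.3) to (442.9,291.7). The rack's far corners are at (201,238) and (281,259). I'll fit poses from these.

Add to h.py:
```python
from scipy.optimize import least_squares
def fit(c,obj,px,x0):
    obj=np.array(obj,float)/1e3; px=np.array(px,float)
    W=lambda p:np.c_[p[0]+obj[:,0]*np.cos(p[2])-obj[:,1]*np.sin(p[2]),p[1]+obj[:,0]*np.sin(p[2])+obj[:,1]*np.cos(p[2]),obj[:,2]]
    s=least_squares(lambda p:(proj(c,W(p))-px).ravel(),x0); return s.x,s.fun.reshape(-1,2).round(1)
```

Run:
```python
from h import *; from rig import r
c=r.read_camera("top")
P=lambda x,y,oy=260,ox=370:(ox+x/7-.43,oy+y/7-.43)
print(fit(c,[(-26,97,57),(26,97,57),(-26,-97,46),(-14,34,54),(14,34,54),(-14,-47,54),(14,-47,54)],[P(710,40),P(743,212),P(75,148),P(487,100),P(510,222),P(232,145),P(255,265)],[.5,-.2,3]))
Q=lambda x,y:P(x,y-294,230,180)
print(fit(c,[(50,95,8),(50,-95,8),(-30,82,66),(-20,82,66)],[Q(147,335),Q(712,487),Q(35,560),Q(45,543)],[.5,.2,-.2]))
w=r.read_camera("wrist");print({k:w[k] for k in w if k!="color"});print(pix2(c,186,268,.066),pix2(c,266,288,.05))
```

```text
(array([ 0.57179913, -0.20689581,  3.32572278]), array([[-1.4,  0.4],
       [-1.7, -0.1],
       [-0.9, -0.1],
       [ 2. ,  2.2],
       [ 1. , -2.3],
       [ 1. ,  2. ],
       [ 0. , -2.2]]))
(array([ 0.60358881,  0.22118827, -0.27619321]), array([[-1.5, -1.6],
       [-2.4,  0.9],
       [ 1.9,  1.3],
       [ 1.8, -0.7]]))
{'fx': 371.64829954431775, 'fy': 371.64829954431775, 'cx': 321.72382544184103, 'cy': 244.43971498029327, 'eye': array([0.10603657, 0.6208038 , 0.37383332]), 'rotation': array([0.12879523, 0.79404849, 0.58646368, 0.09465274])}
[0.59902651 0.30926822 0.066     ] [0.55910566 0.13818285 0.05      ]
```

Add to h.py:
```python
def down(yaw): # tool z down, tool x at world yaw
    c,s=np.cos(yaw),np.sin(yaw); return R.from_matrix(np.array([[c,s,0],[s,-c,0],[0,0,-1.]]))
def to(r,p,Rt):
    o=r.observe(); T=rot(o["tcp_rot"]); p=np.asarray(p)
    print("dtool",T.inv().apply(p-o["position"]).round(4),"rotvec",(T.inv()*Rt).as_rotvec().round(4),"dist",np.linalg.norm(p-o["position"]).round(3),"q",o["joint_pos"].round(2),"t",round(o["time_s"],2))
```

```text
(no output)
```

Emit:
{"method": "jog_arm", "body": {
  "steps": [
    [[-0.0306,-0.0355,0,0,0,0],[-0.0306,-0.0355,0,0,0,0],[-0.0306,-0.0355,0,0,0,0],[-0.0306,-0.0355,0,0,0,0],[-0.0306,-0.0355,0,0,0,0],[-0.0306,-0.0355,0,0,0,0],[-0.0306,-0.0355,0,0,0,0],[-0.0306,-0.0355,0,0,0,0],[-0.0306,-0.0355,0,0,0,0],[-0.0306,-0.0355,0,0,0,0]]
  ],
  "jaw": 0,
  "grip_force": 40
}}

```text
time_s: 1.2
position: [0.3722, 0.1662, 0.2501]
tcp_rot: [0.0, 0.149, 0.989, 0.0]
contact_force: [0.5, -0.2, -0.5]
finger_gap: -0.0001
gripper_force: 0.0
```

Emit:
{"method": "jog_arm", "body": {
  "steps": [
    [[-0.0306,-0.0355,0,0,0,0.11],[-0.0306,-0.0355,0,0,0,0],[-0.0306,-0.0355,0,0,0,0],[-0.0306,-0.0355,0,0,0,0],[-0.0306,-0.0355,0,0,0,0],[-0.0306,-0.0355,0,0,0,0],[-0.0306,-0.0355,0,0,0,0],[-0.0306,-0.0355,0,0,0,0],[-0.0306,-0.0355,0,0,0,0],[-0.0306,-0.0355,0,0,0,0]]
  ]
}}

```text
time_s: 2.2
position: [0.5165, -0.2795, 0.2497]
tcp_rot: [-0.0, 0.203, 0.979, 0.0]
contact_force: [1.7, 0.8, 0.5]
finger_gap: 0.0002
gripper_force: 0.0
```

Emit:
{"method": "jog_arm", "body": {
  "steps": [
    [[0,0,0,0,0,0.14],[0,0,0,0,0,0.14],[0,0,0,0,0,0.14],[0,0,0,0,0,0.14],[0,0,0,0,0,0.14],[0,0,0,0,0,0.14],[0,0,0,0,0,0.137],[0,0,0,0,0,0],[0,0,0,0,0,0]]
  ]
}}

```text
time_s: 3.1
position: [0.5163, -0.2775, 0.2498]
tcp_rot: [-0.0, 0.638, 0.77, -0.0]
contact_force: [0.0, 0.1, -0.3]
finger_gap: 0.0001
gripper_force: 0.0
```

Run:
```python
from h import *; from rig import r
to(r,[.581,-.257,.22],down(3.326-np.pi/2))
c=r.read_camera("wrist"); cv2.imwrite("pics/w1.png",c["color"]); np.save("pics/w1.npy",{k:c[k] for k in c},allow_pickle=True)
```

```text
dtool [0.0081 0.0674 0.0298] rotvec [-0.0003 -0.0003  0.0035] dist 0.074 q [-0.61  0.14  1.71 -0.    1.3  -0.8 ] t 3.1
```

View pics/w1.png

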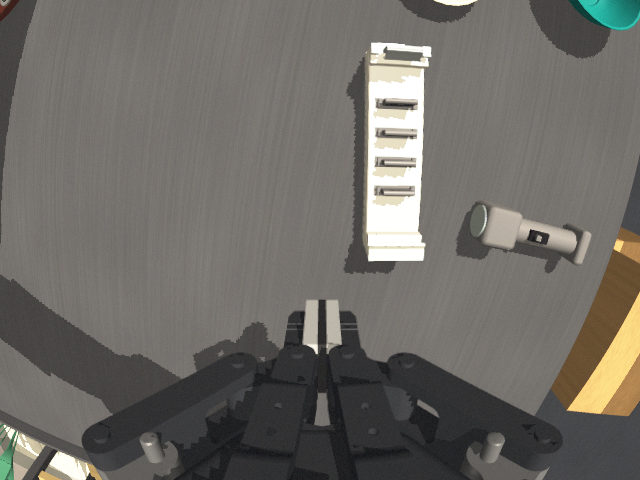

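The wrist view shows the unit upright in the image. The slot block's bottom corners are near (368,261) and (424,260), the paddles near (396,190/161/132/103), and the latch at the top near (402,52). I'll zoom in for precise corners.

Run:
```python
import cv2,numpy as np
a=cv2.imread("pics/w1.png")[36:270,350:440]
f=lambda a:cv2.resize(a,None,fx=4.4,fy=4.4,interpolation=cv2.INTER_CUBIC)
cv2.imwrite("pics/c2.png",np.hstack([f(a[:124]),f(a[110:])]))
```

```text
(no output)
```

View pics/c2.png

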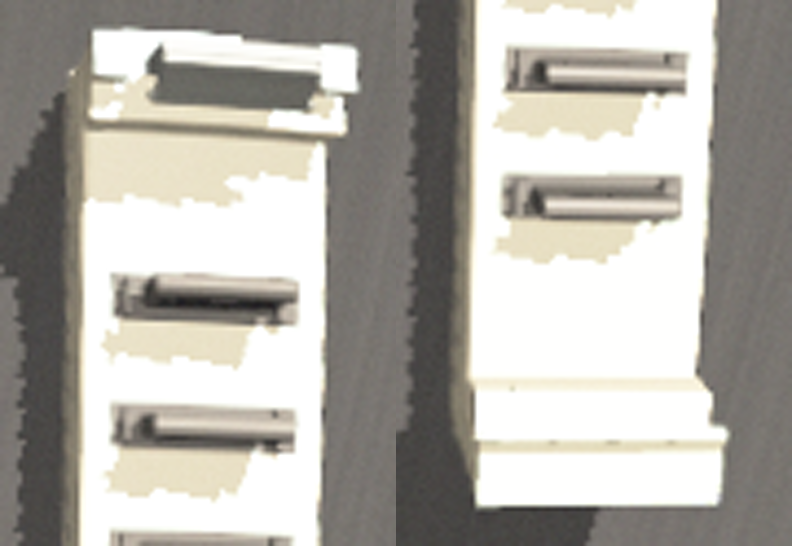

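The crop puts the slot end's top corners at (368.4,261.2) and (423.4,260.8). The rear seat's front edge runs from (370,63.7) to (428.9,66), and the paddle tips are centred near (400,193), (400,163), (400.5,132) and (400.7,101.5).

Add to h.py:
```python
def projw(c,P):
    p=rot(c["rotation"]).inv().apply(np.atleast_2d(P)-c["eye"]); q=np.hypot(p[:,0],p[:,1]); t=np.arctan2(q,p[:,2])
    return np.c_[p[:,0]/q*t*c["fx"]+c["cx"],p[:,1]/q*t*c["fy"]+c["cy"]]
def pixw(c,u,v,z):
    a=np.array([(u-c["cx"])/c["fx"],(v-c["cy"])/c["fy"]]);t=np.hypot(*a)
    d=rot(c["rotation"]).apply([*(a/t*np.sin(t)),np.cos(t)]); return c["eye"]+d*(z-c["eye"][2])/d[2]
def W(p,obj):
    obj=np.atleast_2d(np.array(obj,float))/1e3
    return np.c_[p[0]+obj[:,0]*np.cos(p[2])-obj[:,1]*np.sin(p[2]),p[1]+obj[:,0]*np.sin(p[2])+obj[:,1]*np.cos(p[2]),obj[:,2]]
def fitw(c,obj,px,x0):
    s=least_squares(lambda p:(projw(c,W(p,obj))-np.array(px)).ravel(),x0,loss="soft_l1"); return s.x.round(4),(projw(c,W(s.x,obj))-np.array(px)).round(1)
```

Run:
```python
from h import *
c=np.load("pics/w1.npy",allow_pickle=True).item()
obj=[(26,97,57),(-26,97,57),(26,-80,46),(-26,-80,46),(0,35,54),(0,8,54),(0,-19,54),(0,-46,54)]
px=[(368.4,261.2),(423.4,260.8),(370,63.7),(428.9,66),(399.2,192.8),(400,163),(400.5,132.4),(400.7,101.5)]
p,res=fitw(c,obj,px,[.572,-.207,3.326]);print(p,res.tolist())
for u,v,x,y,z in [(368.4,261.2,26,97,57),(370,63.7,26,-80,46)]: print(pixw(c,u,v,z/1e3),W(p,[(x,y,z)]))
t=r=None
```

```text
[ 0.5726 -0.2082  3.3367] [[0.2, -0.8], [-0.3, -1.1], [-0.0, -0.2], [-1.2, 0.8], [-0.1, 0.6], [0.1, 0.2], [0.3, 0.1], [0.5, 0.2]]
[ 0.56592173 -0.3092212   0.057     ] [[ 0.56589887 -0.30840027  0.057     ]]
[ 0.53164315 -0.13496947  0.046     ] [[ 0.53158355 -0.13475852  0.046     ]]
```

Add to h.py:
```python
U=[.5726,-.2082,3.3367]; YU=3.3367-np.pi/2
```

Run:
```python
from h import *; from rig import r
p=W(U,[(0,57,80)])[0];print(p);to(r,p,down(YU))
```

```text
[ 0.5836507  -0.26411853  0.08      ]
dtool [0.0006 0.0687 0.1698] rotvec [-0.0002 -0.0002 -0.0077] dist 0.183 q [-0.61  0.14  1.71 -0.    1.3  -0.8 ] t 3.15
```

Emit:
{"method": "jog_arm", "body": {
  "steps": [
    [[0,0.035,0.03,0,0,-0.008],[0,0.034,0.03,0,0,0],[0.0006,0,0.04,0,0,0],[0,0,0.04,0,0,0],[0,0,0.03,0,0,0],[0,0,0,0,0,0],[0,0,0,0,0,0]]
  ]
}}

```text
time_s: 3.85
position: [0.5839, -0.2639, 0.0798]
tcp_rot: [-0.001, 0.635, 0.772, -0.0]
contact_force: [0.0, -0.2, 1.0]
finger_gap: -0.0001
gripper_force: 0.0
```

Emit:
{"method": "jog_arm", "body": {
  "steps": [
    [[0,0,0.008,0,0,0],[0,0,0.008,0,0,0],[0,0,0.004,0,0,0],[0,0,0.003,0,0,0],[0,0,0,0,0,0]]
  ]
}}

```text
time_s: 4.35
position: [0.5838, -0.2639, 0.0567]
tcp_rot: [-0.0, 0.636, 0.772, -0.0]
contact_force: [-0.5, -0.2, 0.5]
finger_gap: 0.0003
gripper_force: 0.0
```

Emit:
{"method": "jog_arm", "body": {
  "steps": [
    [[0,0,0.003,0,0,0],[0,0,0,0,0,0],[0,0,0,0,0,0]]
  ]
}}

```text
time_s: 4.65
position: [0.5841, -0.2641, 0.054]
tcp_rot: [0.0, 0.636, 0.772, -0.0]
contact_force: [0.3, -0.4, -0.3]
finger_gap: 0.0003
gripper_force: 0.0
```

Run:
```python
from h import *; from rig import r
to(r,W(U,[(0,57,62)])[0],down(YU))
```

```text
dtool [ 0.     -0.0004 -0.008 ] rotvec [ 0.      0.     -0.0021] dist 0.008 q [-0.53  0.47  1.69 -0.    0.98 -0.73] t 4.65
```

Emit:
{"method": "jog_arm", "body": {
  "steps": [
    [[0,0,0.002,0,0,0],[0,0,0.001,0,0,0],[0,0,0.001,0,0,0],[0,0,0.001,0,0,0],[0,0,0,0,0,0]]
  ]
}}

```text
time_s: 5.15
position: [0.5841, -0.2641, 0.0508]
tcp_rot: [-0.0, 0.636, 0.772, -0.0]
contact_force: [-3.2, 2.6, 9.5]
finger_gap: -0.0
gripper_force: 4.4
```

Emit:
{"method": "jog_arm", "body": {
  "steps": [
    [[0,0,-0.007,0,0,0],[0,0,-0.006,0,0,0],[0,0,0,0,0,0]]
  ]
}}

```text
time_s: 5.45
position: [0.585, -0.2646, 0.0633]
tcp_rot: [0.001, 0.636, 0.772, 0.0]
contact_force: [0.0, -0.1, 0.6]
finger_gap: 0.0002
gripper_force: 0.0
```

Emit:
{"method": "jog_arm", "body": {
  "steps": [
    [[0.012,0,0,0,0,0],[0.012,0,0,0,0,0],[0.012,0,0,0,0,0],[0.012,0,0,0,0,0],[0.012,0,0,0,0,0],[0.012,0,0,0,0,0],[0.012,0,0,0,0,0],[0.012,0,0,0,0,0],[0.012,0,0,0,0,0],[0.012,0,0,0,0,0]]
  ]
}}

```text
time_s: 6.45
position: [0.5604, -0.1446, 0.0618]
tcp_rot: [-0.001, 0.636, 0.772, 0.0]
contact_force: [0.2, -1.2, 1.7]
finger_gap: 0.0
gripper_force: 0.6
```

Emit:
{"method": "jog_arm", "body": {
  "steps": [
    [[0.003,0,0,0,0,0],[0,0,0,0,0,0],[0,0,0,0,0,0]]
  ]
}}

```text
time_s: 6.75
position: [0.56, -0.1429, 0.0615]
tcp_rot: [-0.001, 0.636, 0.772, -0.0]
contact_force: [-0.0, 0.3, -0.6]
finger_gap: 0.0001
gripper_force: 0.0
```

Run:
```python
from h import *; from rig import r
to(r,W(U,[(0,-66,62)])[0],down(YU))
```

```text
dtool [-0.0005 -0.0003 -0.0005] rotvec [-0.0009 -0.001  -0.002 ] dist 0.001 q [-0.37  0.35  1.84  0.    0.95 -0.56] t 6.75
```

Emit:
{"method": "jog_arm", "body": {
  "steps": [
    [[0,0,-0.04,0,0,0],[0,0,-0.05,0,0,0],[0,0,-0.05,0,0,0],[0,0,-0.04,0,0,0],[0,0,0,0,0,0]]
  ],
  "jaw": 0.04
}}

```text
time_s: 7.25
position: [0.5648, -0.1453, 0.2505]
tcp_rot: [0.007, 0.636, 0.772, 0.002]
contact_force: [1.4, -0.9, 0.7]
finger_gap: 0.0398
gripper_force: 0.0
```

Run:
```python
from h import *; from rig import r
to(r,[.565,.165,.25],down(1.31))
```

```text
dtool [ 0.3046  0.0595 -0.0011] rotvec [0.0142 0.0047 0.4531] dist 0.31 q [-0.37  0.12  1.72  0.    1.28 -0.56] t 7.25
```

Emit:
{"method": "jog_arm", "body": {
  "steps": [
    [[0.0435,0.0085,0,0,0,0],[0.0435,0.0085,0,0,0,0],[0.0435,0.0085,0,0,0,0],[0.0435,0.0085,0,0,0,0],[0.0435,0.0085,0,0,0,0],[0.0435,0.0085,0,0,0,0],[0.0435,0.0085,0,0,0,0.11],[0,0,0,0,0,0.12],[0,0,0,0,0,0.12],[0,0,0,0,0,0.106]]
  ]
}}

```text
time_s: 8.25
position: [0.5598, 0.1673, 0.2405]
tcp_rot: [-0.001, 0.795, 0.607, -0.001]
contact_force: [-0.2, -0.9, 0.8]
finger_gap: 0.04
gripper_force: 0.0
```

Emit:
{"method": "jog_arm", "body": {
  "steps": [
    [[0,0,0,0,0,0],[0,0,0,0,0,0]]
  ]
}}

```text
time_s: 8.45
position: [0.5601, 0.1666, 0.2411]
tcp_rot: [-0.0, 0.793, 0.609, -0.001]
contact_force: [1.3, -0.0, -0.1]
finger_gap: 0.04
gripper_force: 0.0
```

Run:
```python
from h import *; from rig import r
to(r,[.565,.165,.25],down(1.31))
c=r.read_camera("wrist"); np.save("pics/w2.npy",c,allow_pickle=True)
a=c["color"]; print(projw(c,[[.599,.309,.066],[.559,.138,.05],[.579,.2235,.066]]))
t=r.read_camera("top")["color"]
im=np.hstack([cv2.resize(a[20:320,190:490],(540,540)),np.vstack([cv2.resize(t[260:305,372:482],None,fx=2.3,fy=2.3),np.zeros((540-104,253,3),np.uint8)])]);cv2.imwrite("pics/c3.png",im);print(im.shape)
```

```text
dtool [-0.0003  0.0051 -0.0089] rotvec [-0.0015  0.0006 -0.0005] dist 0.01 q [0.17 0.14 1.72 0.   1.28 0.43] t 8.45
[[323.27477962  44.16669998]
 [329.22953978 248.7746637 ]
 [326.68334169 151.59060335]]Traceback (most recent call last):
  File "<stdin>", line 6, in <module>
    return _nx.concatenate(arrs, 1, dtype=dtype, casting=casting)
           ~~~~~~~~~~~~~~~^^^^^^^^^^^^^^^^^^^^^^^^^^^^^^^^^^^^^^^
ValueError: all the input array dimensions except for the concatenation axis must match exactly, but along dimension 0, the array at index 0 has size 540 and the array at index 1 has size 539
```

Run:
```python
from h import *; from rig import r
a=np.load("pics/w2.npy",allow_pickle=True).item()["color"]
t=r.read_camera("top")["color"]
b=np.zeros((540,253,3),np.uint8); b[:104]=cv2.resize(t[260:305,372:482],(253,104))
cv2.imwrite("pics/c3.png",np.hstack([cv2.resize(a[20:320,190:490],(540,540)),b]))
```

```text
(no output)
```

View pics/c3.png

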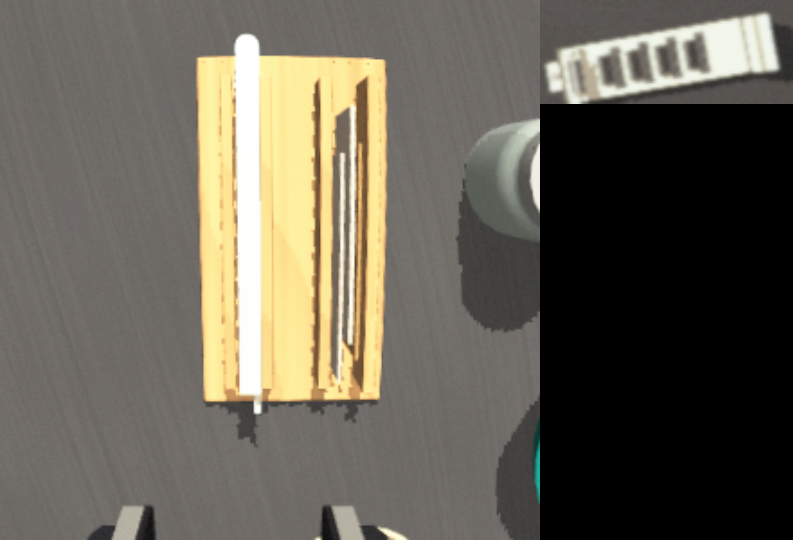

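The wrist crop shows the cover standing in the rack's near slot, with the tail end at about (326.7,39.5) and the panel front at (329.4,238.5). The top crop shows all four paddles folded.

```bash
cat > /dev/null
```

Run:
```python
from h import *; from rig import r
c=np.load("pics/w2.npy",allow_pickle=True).item()
A=pixw(c,326.7,39.5,.066);B=pixw(c,329.4,238.5,.066);print(A,B,np.linalg.norm(A-B),np.degrees(np.arctan2(*(A-B)[1::-1])))
y=np.arctan2(*(A-B)[1::-1]); m=(A+B)/2; m[2]=.12;print(y,m); to(r,m,down(y))
```

```text
[0.60263103 0.31213791 0.066     ] [0.56258273 0.15228456 0.066     ] 0.1647936870279872 75.93510026410554
1.3253175174406575 [0.58260688 0.23221123 0.12      ]
dtool [0.0691 0.0045 0.1216] rotvec [-0.0006  0.0002 -0.0169] dist 0.14 q [0.17 0.14 1.72 0.   1.28 0.43] t 8.6
```

Emit:
{"method": "jog_arm", "body": {
  "steps": [
    [[0.035,0.0025,0.03,0,0,-0.017],[0.034,0.002,0.03,0,0,0],[0,0,0.04,0,0,0],[0,0,0.04,0,0,0],[0,0,0.03,0,0,0],[0,0,0.0136,0,0,0],[0,0,0,0,0,0],[0,0,0,0,0,0]]
  ],
  "jaw": 0.034
}}

```text
time_s: 9.4
position: [0.5834, 0.2327, 0.0597]
tcp_rot: [0.0, 0.789, 0.615, 0.001]
contact_force: [0.6, -0.3, 0.5]
finger_gap: 0.0341
gripper_force: 0.0
```

Run:
```python
from h import *; from rig import r
to(r,[.5826,.2322,.058],down(1.3253))
```

```text
dtool [-0.0007 -0.0006  0.0017] rotvec [ 0.0018 -0.0011 -0.0005] dist 0.002 q [0.27 0.44 1.72 0.   0.98 0.51] t 9.4
```

Emit:
{"method": "jog_arm", "body": {
  "steps": [
    [[0,0,0,0,0,0],[0,0,0,0,0,0],[0,0,0,0,0,0],[0,0,0,0,0,0]]
  ],
  "jaw": 0,
  "grip_force": 50
}}

```text
time_s: 9.8
position: [0.5839, 0.2332, 0.0611]
tcp_rot: [0.001, 0.789, 0.615, 0.002]
contact_force: [-0.4, 0.8, 6.4]
finger_gap: 0.0091
gripper_force: 49.6
```

Emit:
{"method": "jog_arm", "body": {
  "steps": [
    [[0,0,-0.02,0,0,0],[0,0,-0.03,0,0,0],[0,0,-0.03,0,0,0],[0,0,-0.03,0,0,0],[0,0,0,0,0,0],[0,0,0,0,0,0]]
  ]
}}

```text
time_s: 10.4
position: [0.5826, 0.2326, 0.1692]
tcp_rot: [0.0, 0.789, 0.615, 0.001]
contact_force: [0.0, -0.5, -1.5]
finger_gap: 0.0089
gripper_force: 49.3
```

Run:
```python
from h import *; from rig import r
to(r,[.42,.02,.17],down(1.3253)*R.from_rotvec([1.0,0,0]))
```

```text
dtool [-0.2458 -0.1059 -0.0012] rotvec [ 1.0018 -0.0011  0.    ] dist 0.268 q [ 0.27  0.3   1.67 -0.    1.17  0.51] t 10.4
```

Emit:
{"method": "jog_arm", "body": {
  "steps": [
    [[-0.035,-0.0151,0,0,0,0],[-0.035,-0.0151,0,0,0,0],[-0.035,-0.0151,0,0,0,0],[-0.035,-0.0151,0,0,0,0],[-0.035,-0.0151,0,0,0,0],[-0.035,-0.0151,0,0,0,0],[-0.035,-0.0151,0,0,0,0],[0,0,0,0,0,0]]
  ]
}}

```text
time_s: 11.2
position: [0.4151, 0.0187, 0.1651]
tcp_rot: [-0.002, 0.79, 0.614, -0.003]
contact_force: [0.5, 1.0, -1.6]
finger_gap: 0.009
gripper_force: 49.2
```

Emit:
{"method": "jog_arm", "body": {
  "steps": [
    [[0,0,0,0.125,0,0],[0,0,0,0.125,0,0],[0,0,0,0.125,0,0],[0,0,0,0.125,0,0],[0,0,0,0.125,0,0],[0,0,0,0.125,0,0],[0,0,0,0.125,0,0],[0,0,0,0.125,0,0],[0,0,0,0,0,0]]
  ]
}}

```text
time_s: 12.1
position: [0.4189, 0.0209, 0.1633]
tcp_rot: [-0.381, 0.691, 0.538, -0.298]
contact_force: [-0.7, 0.0, -1.7]
finger_gap: 0.0089
gripper_force: 49.3
```

Run:
```python
from h import *; from rig import r
to(r,[.42,.02,.17],down(1.3253)*R.from_rotvec([1.0,0,0])); o=r.observe(); T=rot(o["tcp_rot"]); print(T.as_matrix().round(3))
```

```text
dtool [-0.0006 -0.0049 -0.0047] rotvec [-0.0087 -0.     -0.0012] dist 0.007 q [-0.16  0.53  1.65  0.07  1.96  0.07] t 12.1
[[ 0.244  0.517 -0.821]
 [ 0.97  -0.131  0.206]
 [-0.001 -0.846 -0.533]]
```

Emit:
{"method": "jog_arm", "body": {
  "steps": [
    [[0,0.0254,0.016,0,0,0],[0,0.0254,0.016,0,0,0],[0,0.0254,0.016,0,0,0],[0,0.017,0.0107,0,0,0],[0,0.006,0.004,0,0,0],[0,0,0,0,0,0],[0,0,0,0,0,0]]
  ]
}}

```text
time_s: 12.8
position: [0.4213, 0.0206, 0.0519]
tcp_rot: [-0.377, 0.692, 0.54, -0.294]
contact_force: [-1.0, -0.9, -0.9]
finger_gap: 0.0086
gripper_force: 49.4
```

Emit:
{"method": "jog_arm", "body": {
  "steps": [
    [[0,0.0034,0.0021,0,0,0],[0,0.0017,0.001,0,0,0],[0,0,0,0,0,0]]
  ]
}}

```text
time_s: 13.1
position: [0.4212, 0.0204, 0.0453]
tcp_rot: [-0.378, 0.692, 0.54, -0.295]
contact_force: [-0.7, 0.1, -1.1]
finger_gap: 0.0088
gripper_force: 49.4
```

Emit:
{"method": "jog_arm", "body": {
  "steps": [
    [[0,0.0043,0.0027,0,0,0],[0,0.0026,0.0016,0,0,0],[0,0,0,0,0,0]]
  ]
}}

```text
time_s: 13.4
position: [0.4207, 0.0204, 0.0364]
tcp_rot: [-0.378, 0.692, 0.54, -0.295]
contact_force: [-0.1, 0.3, -1.3]
finger_gap: 0.0088
gripper_force: 49.4
```

Emit:
{"method": "jog_arm", "body": {
  "steps": [
    [[0,0.0017,0.001,0,0,0],[0,0.0009,0.0005,0,0,0],[0,0,0,0,0,0]]
  ]
}}

```text
time_s: 13.7
position: [0.4211, 0.0204, 0.0338]
tcp_rot: [-0.378, 0.692, 0.54, -0.295]
contact_force: [-0.5, -0.3, -0.2]
finger_gap: 0.0089
gripper_force: 49.4
```

Emit:
{"method": "jog_arm", "body": {
  "steps": [
    [[0,0,0,0,0,0],[0,0,0,0,0,0]]
  ],
  "jaw": 0.017
}}

```text
time_s: 13.9
position: [0.4213, 0.0204, 0.0342]
tcp_rot: [-0.378, 0.692, 0.54, -0.295]
contact_force: [0.3, -0.6, -0.6]
finger_gap: 0.0166
gripper_force: 0.2
```

Emit:
{"method": "jog_arm", "body": {
  "steps": [
    [[0,0,-0.05,0,0,0],[0,0,-0.03,0,0,0],[0,-0.02,-0.02,0,0,0],[0,-0.03,-0.02,0,0,0],[0,0,0,0,0,0],[0,0,0,0,0,0]]
  ]
}}

```text
time_s: 14.5
position: [0.4937, 0.0022, 0.1418]
tcp_rot: [-0.377, 0.693, 0.54, -0.294]
contact_force: [-1.0, 0.0, 0.0]
finger_gap: 0.0171
gripper_force: 0.0
```

Run:
```python
from h import *; from rig import r
cv2.imwrite("pics/t4.png",cv2.resize(r.read_camera("top")["color"][230:430,180:480],None,fx=2.6,fy=2.6,interpolation=cv2.INTER_CUBIC))
to(r,[.42,.02,.25],down(1.33))
```

```text
dtool [-0.0006 -0.1324  0.0039] rotvec [-0.9998 -0.0026 -0.0048] dist 0.132 q [-0.17  0.68  1.45  0.07  2.    0.07] t 14.55
```

View pics/t4.png

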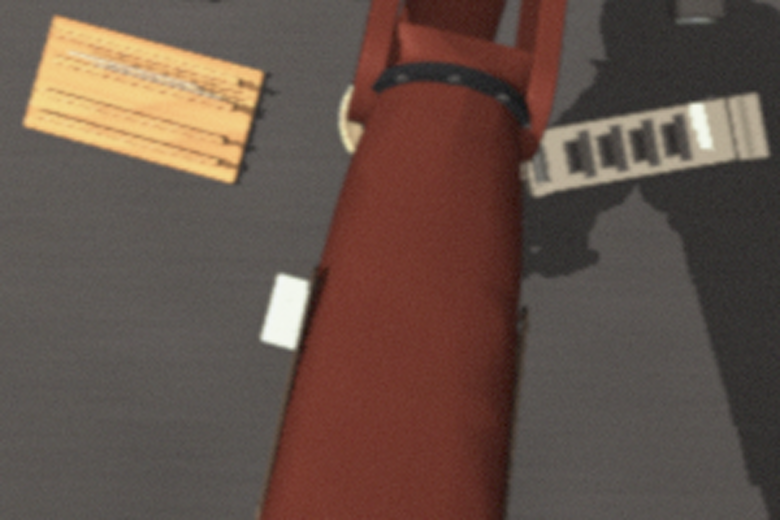

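The top crop shows the cover lying flat on the shelf, with its tail end at crop (262–308, 275–348). The forearm hides the rest, the rack is empty and the paddles are down.

Emit:
{"method": "jog_arm", "body": {
  "steps": [
    [[0,-0.02,0,-0.125,0,0],[0,-0.02,0,-0.125,0,0],[0,-0.02,0,-0.125,0,0],[0,0,0,-0.125,0,0],[0,0,0,-0.125,0,0],[0,0,0,-0.125,0,0],[0,0,0,-0.125,0,0],[0,0,0,-0.125,0,0]]
  ],
  "jaw": 0.075
}}

```text
time_s: 15.35
position: [0.4549, 0.0118, 0.1855]
tcp_rot: [0.001, 0.789, 0.615, 0.001]
contact_force: [0.0, 0.1, 0.1]
finger_gap: 0.0749
gripper_force: 0.0
```

Run:
```python
from h import *; from rig import r
to(r,[.39,-.04,.24],down(1.33))
```

```text
dtool [-0.066  -0.0502 -0.0546] rotvec [ 0.0025  0.0002 -0.0053] dist 0.099 q [-0.13 -0.09  2.06 -0.    1.16  0.12] t 15.35
```

Emit:
{"method": "jog_arm", "body": {
  "steps": [
    [[-0.022,-0.017,-0.018,0,0,0],[-0.022,-0.017,-0.018,0,0,0],[-0.022,-0.017,-0.018,0,0,0],[0,0,0,0,0,0],[0,0,0,0,0,0]]
  ]
}}

```text
time_s: 15.85
position: [0.3897, -0.0399, 0.2398]
tcp_rot: [-0.001, 0.789, 0.615, -0.0]
contact_force: [0.7, 0.6, -0.2]
finger_gap: 0.0753
gripper_force: 0.0
```

Run:
```python
from h import *; from rig import r
c=r.read_camera("wrist"); np.save("pics/w5.npy",c,allow_pickle=True); a=c["color"]
g=cv2.cvtColor(a,cv2.COLOR_BGR2GRAY); m=(g>200).astype(np.uint8); n,l,s,k=cv2.connectedComponentsWithStats(m)
for i in range(1,n):
    if s[i,4]>300: print(s[i],k[i].round(1))
cv2.imwrite("pics/w5.png",a)
```

```text
[  294    58    62   169 10083] [324.8 140.8]
[ 467   85   81   93 4169] [505.1 139.9]
[ 483  259   57  111 2080] [513.6 318. ]
```

View pics/w5.png

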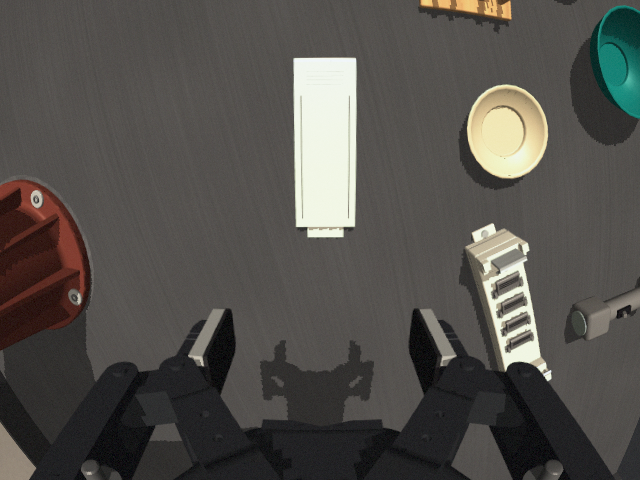

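The wrist view shows the cover flat with its ribs up near the tail. The tail corners are at (293.5,58) and (356.5,58), the panel front corners at (296,227) and (355.5,227), and the lip at about (325,237).

Run:
```python
from h import *; from rig import r
c=np.load("pics/w5.npy",allow_pickle=True).item()
# lying cover: local x' = along width, y toward lip; origin centre of panel
p,res=fitw(c,[(29,-82.5,10),(-29,-82.5,10),(29,82.5,10),(-29,82.5,10)],[(293.5,58),(356.5,58),(296,227.5),(355.5,227.5)],[.4,.02,3.1-.2]);print(p,res.tolist())
g=W(p,[(0,-30,80)])[0]; print(g); to(r,g,down(p[2]-np.pi/2))
```

```text
[0.4083 0.0214 2.8997] [[0.4, 0.2], [-0.4, 0.1], [0.5, -0.1], [-0.6, -0.3]]
[0.41548622 0.05052659 0.08      ]
dtool [0.0936 0.0034 0.1594] rotvec [-0.0021 -0.0006 -0.0046] dist 0.185 q [-0.28 -0.31  2.14  0.    1.31 -0.03] t 15.9
```

Emit:
{"method": "jog_arm", "body": {
  "steps": [
    [[0.031,0.0012,0.02,0,0,-0.005],[0.031,0.0012,0.02,0,0,0],[0.0316,0.001,0.02,0,0,0],[0,0,0.05,0,0,0],[0,0,0.05,0,0,0],[0,0,0.04,0,0,0],[0,0,0.015,0,0,0],[0,0,0,0,0,0],[0,0,0,0,0,0]]
  ],
  "jaw": 0.068
}}

```text
time_s: 16.8
position: [0.4155, 0.0506, 0.0248]
tcp_rot: [-0.001, 0.787, 0.617, -0.001]
contact_force: [0.7, -0.2, 0.2]
finger_gap: 0.0678
gripper_force: 0.0
```

Run:
```python
from h import *; from rig import r
to(r,[.4155,.0505,.018],down(2.8997-np.pi/2))
```

```text
dtool [-0.0001  0.      0.0068] rotvec [-0.0025  0.0004  0.0017] dist 0.007 q [-0.05  0.13  2.22  0.    0.8   0.19] t 16.8
```

Emit:
{"method": "jog_arm", "body": {
  "steps": [
    [[0,0,0.005,0,0,0],[0,0,0.003,0,0,0],[0,0,0,0,0,0]]
  ],
  "jaw": 0.066
}}

```text
time_s: 17.1
position: [0.4166, 0.0501, 0.0182]
tcp_rot: [0.0, 0.787, 0.617, 0.0]
contact_force: [0.0, -0.1, 0.3]
finger_gap: 0.0657
gripper_force: 0.0
```

Emit:
{"method": "jog_arm", "body": {
  "steps": [
    [[0,0,0.002,0,0,0],[0,0,0.001,0,0,0],[0,0,0,0,0,0]]
  ]
}}

```text
time_s: 17.4
position: [0.4161, 0.0501, 0.0148]
tcp_rot: [0.0, 0.787, 0.617, 0.0]
contact_force: [1.1, -0.3, -0.5]
finger_gap: 0.066
gripper_force: 0.0
```

Emit:
{"method": "jog_arm", "body": {
  "steps": [
    [[0,0,0.002,0,0,0],[0,0,0.001,0,0,0],[0,0,0,0,0,0]]
  ]
}}

```text
time_s: 17.7
position: [0.4162, 0.0501, 0.0121]
tcp_rot: [-0.0, 0.787, 0.617, -0.0]
contact_force: [-2.6, -0.0, 5.8]
finger_gap: 0.0661
gripper_force: 2.8
```

Emit:
{"method": "jog_arm", "body": {
  "steps": [
    [[0,0,-0.004,0,0,0],[0,0,0,0,0,0],[0,0,0,0,0,0],[0,0,0,0,0,0],[0,0,0,0,0,0]]
  ],
  "jaw": 0.05,
  "grip_force": 70
}}

```text
time_s: 18.2
position: [0.4157, 0.0501, 0.0154]
tcp_rot: [-0.0, 0.787, 0.617, -0.0]
contact_force: [0.1, 0.1, -1.1]
finger_gap: 0.056
gripper_force: 75.3
```

Emit:
{"method": "jog_arm", "body": {
  "steps": [
    [[0,0,-0.03,0,0,0],[0,0,-0.03,0,0,0],[0,0,-0.04,0,0,0],[0,0,-0.04,0,0,0],[0,0,0,0,0,0],[0,0,0,0,0,0]]
  ]
}}

```text
time_s: 18.8
position: [0.4167, 0.0501, 0.1565]
tcp_rot: [0.001, 0.787, 0.617, 0.001]
contact_force: [-0.5, 0.4, -1.4]
finger_gap: 0.0557
gripper_force: 75.4
```

Run:
```python
from h import *; from rig import r
Rt=down(YU)*R.from_rotvec([0,0,0]); to(r,W(U,[(0,-42,160)])[0],Rt); print(rot(r.observe()["tcp_rot"]).as_matrix().round(3))
```

```text
dtool [-0.1756  0.1953 -0.0031] rotvec [ 0.0025  0.     -0.4361] dist 0.263 q [-0.05 -0.13  2.16  0.    1.11  0.19] t 18.8
[[ 0.239  0.971  0.002]
 [ 0.971 -0.239 -0.   ]
 [ 0.     0.002 -1.   ]]
```

Emit:
{"method": "jog_arm", "body": {
  "steps": [
    [[0,0,0,0,0,-0.109],[0,0,0,0,0,-0.109],[0,0,0,0,0,-0.109],[0,0,0,0,0,-0.109],[0,0,0,0,0.1,0],[0,0,0,0,0.1,0],[0,0,0,0,0,0]]
  ]
}}

```text
time_s: 19.5
position: [0.4146, 0.049, 0.1531]
tcp_rot: [-0.079, 0.633, 0.767, 0.062]
contact_force: [-0.1, -0.2, -1.8]
finger_gap: 0.0562
gripper_force: 75.3
```

Add to h.py:
```python
def lip(r,y,z,th=.2,L=np.array([-.1252,0,.0153])):
    Rt=down(YU)*R.from_rotvec([0,th,0]); to(r,W(U,[(0,y,z)])[0]-Rt.apply(L),Rt)
    o=r.observe();T=rot(o["tcp_rot"]); f=lambda P:(R.from_euler("z",-U[2]).apply(P-np.array([U[0],U[1],0]))*1e3).round(1)
    print("lip",f(o["position"]+T.apply(L)),"tail",f(o["position"]+T.apply([.0478,0,.0153])),"F",R.from_euler("z",-U[2]).apply(o["contact_force"]).round(1))
```

```bash
python3 -c "
from h import *; from rig import r
lip(r,66,110)"
```

```text
dtool [-0.2248  0.106  -0.0433] rotvec [-0.0045 -0.0018 -0.0046] dist 0.252 q [-0.18 -0.1   2.15  0.2   1.17 -0.46] t 19.5
lip [ 105.8 -163.4  113. ] tail [ 105.  -332.8  147.7] F [ 0.1  0.2 -1.8]
```

Emit:
{"method": "jog_arm", "body": {
  "steps": [
    [[-0.0375,0.0177,-0.0072,0,0,0],[-0.0375,0.0177,-0.0072,0,0,0],[-0.0375,0.0177,-0.0072,0,0,0],[-0.0375,0.0177,-0.0072,0,0,0],[-0.0375,0.0177,-0.0072,0,0,0],[-0.0375,0.0177,-0.0072,0,0,0],[0,0,0,-0.0045,-0.0018,-0.0046],[0,0,0,0,0,0]]
  ]
}}

```text
time_s: 20.3
position: [0.5637, -0.1536, 0.1511]
tcp_rot: [-0.077, 0.631, 0.77, 0.064]
contact_force: [-0.6, 0.9, -0.9]
finger_gap: 0.0556
gripper_force: 75.4
```

Run:
```python
from h import *; from rig import r
lip(r,70,64)
c=r.read_camera("wrist"); cv2.imwrite("pics/w6.png",c["color"]); np.save("pics/w6.npy",c,allow_pickle=True)
```

```text
dtool [-0.0149 -0.0019  0.0452] rotvec [0.0008 0.0002 0.0028] dist 0.048 q [-0.46  0.29  1.73  0.17  1.25 -0.73] t 20.3
lip [ -2.2  64.4 111.3] tail [  -1.7 -105.2  145.6] F [ 0.4 -0.9 -0.9]
```

View pics/w6.png

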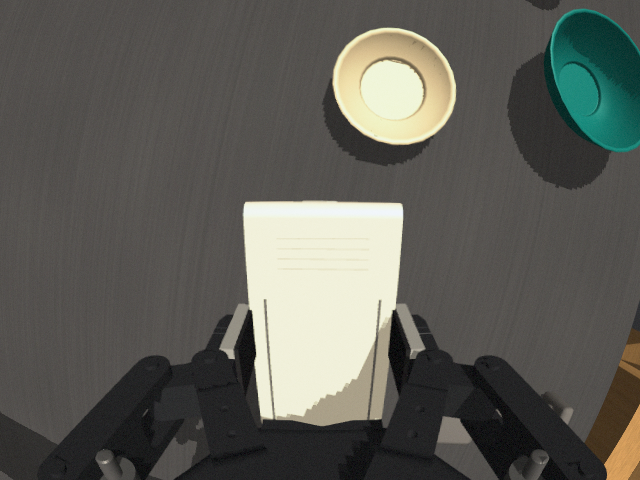

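The wrist view shows the cover held square between the pads, tail edge at (244–402, 207) with ribs up. The gripper hides the lip, so I'll continue on the computed lip position.

Emit:
{"method": "jog_arm", "body": {
  "steps": [
    [[-0.005,-0.001,0.015,0,0,0.003],[-0.005,-0.001,0.015,0,0,0],[-0.005,0,0.015,0,0,0],[0,0,0,0,0,0],[0,0,0,0,0,0]]
  ]
}}

```text
time_s: 20.85
position: [0.5632, -0.1596, 0.105]
tcp_rot: [-0.076, 0.631, 0.769, 0.064]
contact_force: [-0.6, -0.4, -0.1]
finger_gap: 0.0557
gripper_force: 75.3
```

```bash
python3 -c "
from h import *; from rig import r
lip(r,73,49.5)"
```

```text
dtool [-0.0059 -0.0002  0.0148] rotvec [0.0026 0.0002 0.0011] dist 0.016 q [-0.47  0.36  1.74  0.17  1.17 -0.75] t 20.85
lip [-0.4 70.1 65.2] tail [ -0.2 -99.4  99.5] F [ 0.6  0.3 -0.1]
```

Emit:
{"method": "jog_arm", "body": {
  "steps": [
    [[-0.003,0,0.008,0.002,0,0.001],[-0.003,0,0.007,0,0,0],[0,0,0,0,0,0],[0,0,0,0,0,0]]
  ]
}}

```text
time_s: 21.25
position: [0.5646, -0.163, 0.0901]
tcp_rot: [-0.076, 0.632, 0.769, 0.064]
contact_force: [-0.2, 0.2, -1.0]
finger_gap: 0.0558
gripper_force: 75.3
```

```bash
python3 -c "
from h import *; from rig import r
lip(r,85,48.5)"
```

```text
dtool [-0.0114 -0.0009 -0.0005] rotvec [0.0022 0.0014 0.0003] dist 0.011 q [-0.48  0.38  1.74  0.17  1.14 -0.75] t 21.25
lip [-1.  73.8 50.4] tail [ -0.9 -95.8  84.6] F [ 0.1 -0.2 -1. ]
```

Emit:
{"method": "jog_arm", "body": {
  "steps": [
    [[-0.004,-0.0005,-0.0002,0.002,0,0],[-0.004,-0.0004,-0.0002,0,0,0],[-0.0035,0,0,0,0,0],[0,0,0,0,0,0],[0,0,0,0,0,0]]
  ]
}}

```text
time_s: 21.75
position: [0.5661, -0.1745, 0.0886]
tcp_rot: [-0.076, 0.632, 0.769, 0.063]
contact_force: [-0.1, -0.1, -1.1]
finger_gap: 0.0562
gripper_force: 75.3
```

```bash
python3 -c "
from h import *; from rig import r
lip(r,91,47.8)"
```

```text
dtool [-0.0057 -0.0001 -0.0002] rotvec [0.0007 0.0018 0.0002] dist 0.006 q [-0.49  0.39  1.73  0.17  1.15 -0.77] t 21.75
lip [-0.2 85.4 48.9] tail [ -0.1 -84.2  83. ] F [ 0.2  0.1 -1.1]
```

Emit:
{"method": "jog_arm", "body": {
  "steps": [
    [[-0.003,0,0,0,0,0],[-0.0028,0,0,0,0,0],[0,0,0,0,0,0],[0,0,0,0,0,0]]
  ]
}}

```text
time_s: 22.15
position: [0.5671, -0.18, 0.0873]
tcp_rot: [-0.076, 0.632, 0.769, 0.063]
contact_force: [0.5, 0.9, -1.3]
finger_gap: 0.0558
gripper_force: 75.3
```

```bash
python3 -c "
from h import *; from rig import r
lip(r,95,47.2)"
```

```text
dtool [-0.0041 -0.0001 -0.0006] rotvec [0.0005 0.0017 0.0003] dist 0.004 q [-0.5   0.4   1.72  0.17  1.15 -0.77] t 22.15
lip [-0.2 91.  47.7] tail [ -0.1 -78.7  81.7] F [-0.7 -0.7 -1.3]
```

Emit:
{"method": "jog_arm", "body": {
  "steps": [
    [[-0.002,0,0,0,0,0],[-0.002,0,0,0,0,0],[0,0,0,0,0,0]]
  ]
}}

```text
time_s: 22.45
position: [0.5673, -0.1811, 0.0864]
tcp_rot: [-0.079, 0.631, 0.769, 0.065]
contact_force: [-0.4, 7.2, 1.7]
finger_gap: 0.0562
gripper_force: 75.4
```

```bash
python3 -c "
from h import *; from rig import r
lip(r,95,47.2)"
```

```text
dtool [-0.0028 -0.     -0.0012] rotvec [-0.0006 -0.0043  0.0005] dist 0.003 q [-0.5   0.41  1.72  0.17  1.16 -0.78] t 22.45
lip [-0.1 91.9 46. ] tail [  0.  -77.5  81.1] F [-1.  -7.1  1.7]
```

Emit:
{"method": "jog_arm", "body": {
  "steps": [
    [[0.002,0,-0.0002,0,0,0],[0,0,0,0,0,0],[0,0,0,0,0,0],[0.0006,0,0.0063,0,-0.05,0],[0,0,0,0,0,0],[0,0,0,0,0,0]]
  ],
  "grip_force": 100
}}

```text
time_s: 23.05
position: [0.5666, -0.1797, 0.0808]
tcp_rot: [-0.058, 0.633, 0.771, 0.047]
contact_force: [-0.8, 4.4, -1.7]
finger_gap: 0.0548
gripper_force: 108.4
```

```bash
python3 -c "
from h import *; from rig import r
lip(r,91,46.8,.1)"
```

```text
dtool [0.0019 0.0003 0.0067] rotvec [-0.0006 -0.0498  0.0004] dist 0.007 q [-0.48  0.39  1.74  0.13  1.1  -0.74] t 23.05
lip [ 0.3 92.4 47. ] tail [  0.3 -78.7  72.8] F [-0.1 -4.5 -1.7]
```

Emit:
{"method": "jog_arm", "body": {
  "steps": [
    [[0.0015,0,0.0033,0,-0.025,0],[0.0003,0,0.0032,0,-0.025,0],[0,0,0,0,0,0],[0,0,0,0,0,0]]
  ]
}}

```text
time_s: 23.45
position: [0.5672, -0.178, 0.0752]
tcp_rot: [-0.037, 0.634, 0.772, 0.031]
contact_force: [0.2, 1.0, -1.5]
finger_gap: 0.055
gripper_force: 108.5
```

```bash
python3 -c "
from h import *; from rig import r
lip(r,91,46.8,.05)"
```

```text
dtool [ 0.002  -0.0006  0.0071] rotvec [ 0.0017 -0.0464  0.0009] dist 0.007 q [-0.46  0.38  1.77  0.09  1.05 -0.7 ] t 23.45
lip [-0.7 92.5 47.9] tail [ -0.6 -79.7  64.6] F [-0.4 -0.9 -1.5]
```

Emit:
{"method": "jog_arm", "body": {
  "steps": [
    [[0.001,-0.0003,0.0036,0.001,-0.025,0],[0.0003,0,0.0034,0,-0.022,0],[0,0,0,0,0,0],[0,0,0,0,0,0]]
  ]
}}

```text
time_s: 23.85
position: [0.5674, -0.1768, 0.0691]
tcp_rot: [-0.018, 0.634, 0.773, 0.016]
contact_force: [1.2, -4.1, 1.2]
finger_gap: 0.0549
gripper_force: 108.8
```

```bash
python3 -c "
from h import *; from rig import r
lip(r,91.5,46,.0)"
```

```text
dtool [ 0.0015 -0.001   0.0079] rotvec [ 0.0024 -0.0478  0.0008] dist 0.008 q [-0.44  0.38  1.78  0.05  1.01 -0.66] t 23.85
lip [-1.1 92.5 47.8] tail [ -1.  -80.3  56.1] F [-0.3  4.2  1.2]
```

Emit:
{"method": "jog_arm", "body": {
  "steps": [
    [[0.0003,0,0.0033,0,-0.025,0],[0,0,0,0,0,0],[0,0,0,0,0,0]]
  ]
}}

```text
time_s: 24.15
position: [0.5663, -0.1757, 0.0646]
tcp_rot: [-0.009, 0.635, 0.773, 0.008]
contact_force: [1.9, -4.5, -0.4]
finger_gap: 0.0549
gripper_force: 108.6
```

```bash
python3 -c "
from h import *; from rig import r
lip(r,91.5,46,.0)"
```

```text
dtool [ 0.0005 -0.0001  0.0033] rotvec [ 0.0007 -0.0242  0.0008] dist 0.003 q [-0.43  0.38  1.8   0.02  0.98 -0.64] t 24.15
lip [-0.2 91.7 46.2] tail [ -0.1 -81.3  50.4] F [-1.   4.7 -0.4]
```

Emit:
{"method": "jog_arm", "body": {
  "steps": [
    [[0.0002,0,0.0033,0,-0.024,0],[0,0,0,0,0,0],[0,0,0,0,0,0]]
  ]
}}

```text
time_s: 24.45
position: [0.5658, -0.1744, 0.0614]
tcp_rot: [-0.001, 0.635, 0.773, 0.001]
contact_force: [0.9, -2.4, 3.7]
finger_gap: 0.0549
gripper_force: 108.9
```

Emit:
{"method": "jog_arm", "body": {
  "steps": [
    [[0,0,0.0012,0,-0.003,0],[0,0,0.001,0,0,0],[0,0,0,0,0,0],[0,0,0,0,0,0]]
  ]
}}

```text
time_s: 24.85
position: [0.5658, -0.1744, 0.0613]
tcp_rot: [-0.001, 0.635, 0.773, -0.0]
contact_force: [-4.3, 1.1, 13.5]
finger_gap: 0.0549
gripper_force: 110.2
```

```bash
python3 -c "
from h import *; from rig import r
lip(r,91.5,46,.0)"
```

```text
dtool [-0.0008  0.0001  0.    ] rotvec [-0.0013 -0.0005  0.0007] dist 0.001 q [-0.42  0.38  1.81 -0.    0.96 -0.61] t 24.85
lip [ 0.  90.7 46. ] tail [  0.1 -82.3  46.1] F [ 4.1 -1.9 13.5]
```

Emit:
{"method": "jog_arm", "body": {
  "steps": [
    [[0,0,-0.0022,0,0,0],[0,0,0,0,0,0],[0,0,0,0,0,0]]
  ]
}}

```text
time_s: 25.15
position: [0.5655, -0.1742, 0.0614]
tcp_rot: [-0.001, 0.635, 0.773, -0.0]
contact_force: [-0.7, 1.2, 4.9]
finger_gap: 0.055
gripper_force: 109.2
```

Emit:
{"method": "jog_arm", "body": {
  "steps": [
    [[0,0,-0.0015,0,0,0],[0,0,0,0,0,0],[0,0,0,0,0,0]]
  ]
}}

```text
time_s: 25.45
position: [0.5652, -0.1743, 0.0618]
tcp_rot: [-0.001, 0.635, 0.773, -0.0]
contact_force: [2.1, 0.5, -4.0]
finger_gap: 0.0548
gripper_force: 108.2
```

```bash
python3 -c "
from h import *; from rig import r
lip(r,91.5,46,.0)"
```

```text
dtool [-0.001   0.0007  0.0005] rotvec [-0.0015 -0.0006  0.0003] dist 0.001 q [-0.42  0.37  1.81 -0.    0.96 -0.61] t 25.45
lip [ 0.7 90.5 46.4] tail [  0.7 -82.5  46.5] F [-2.2 -0.1 -4. ]
```

Emit:
{"method": "jog_arm", "body": {
  "steps": [
    [[0,0,0.001,0,0,0],[0,0,0,0,0,0],[0,0,0,0,0,0],[0,0,0,0,0,0],[0,0,0,0,0,0]]
  ],
  "jaw": 0.075
}}

```text
time_s: 25.95
position: [0.5659, -0.1749, 0.0622]
tcp_rot: [0.0, 0.635, 0.773, -0.0]
contact_force: [-0.1, -0.4, -0.4]
finger_gap: 0.0751
gripper_force: 0.0
```

Emit:
{"method": "jog_arm", "body": {
  "steps": [
    [[0,0,-0.02,0,0,0],[-0.01,0,-0.04,0,0,0],[-0.02,0,-0.05,0,0,0],[-0.02,0,-0.04,0,0,0],[0,0,0,0,0,0],[0,0,0,0,0,0],[0,0,0,0,0,0]]
  ]
}}

```text
time_s: 26.65
position: [0.5741, -0.2216, 0.2067]
tcp_rot: [-0.001, 0.635, 0.773, -0.001]
contact_force: [-1.0, 0.0, -0.3]
finger_gap: 0.0748
gripper_force: 0.0
```

Run:
```python
from h import *; from rig import r
c=r.read_camera("wrist"); pts=projw(c,W(U,[(0,-88,56),(0,97,57),(29,-82,56)])); print(pts.round(0))
m=pts.mean(0)
cv2.imwrite("pics/w7.png",np.hstack([cv2.resize(c["color"][10:250,220:420],(480,576)),cv2.resize(r.read_camera("scene")["color"][155:255,160:324][:, :160],(300,188)).repeat(1,0) if 0 else np.vstack([cv2.resize(r.read_camera("scene")["color"][160:240,180:306],(315,200)),np.zeros((376,315,3),np.uint8)])]))
```

```text
[[324.  98.]
 [324. 327.]
 [284. 107.]]
```

View pics/w7.png

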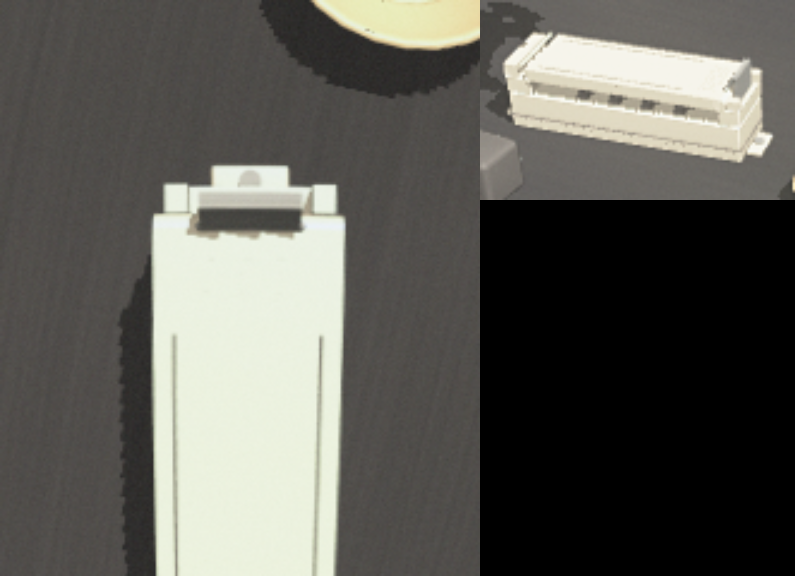

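The picture shows the cover flat on the unit. The dark latch nose at crop (195–302, 205–232) reaches over the tail, and the lip is under the roof in the scene crop. I'm handing in.

```bash
python3 -c "
from rig import r
print(r.close_job())"
```

```text
the job is handed in; nothing more can be done
None
```

The job is handed in with no verdict returned: the pictures show the four paddles folded and the cover lying flat with its lip under the roof and the latch over its tail; the bystanders were never touched, and the robot clock stood near 27 s of the 67 s limit.

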